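# Load a press-pack diode through the chute of the test nest

## Task

Load the puck-shaped diode with the blue ring into the test nest. Take it from its stand and lay it down gently on the open upper part of the nest's chute, flat side down; let go so that it slides down to the brass sprung cheeks, then reach in under the clear guard with closed, slanted fingers and push it on by its rim until the cheeks give way and it drops flat into the well. Do not drop the diode from high up, and leave the brown one in the stand and everything else on the bench where it is.

Things in the scene. Friction and masses are not known exactly. Their poses are not given: they have to be found in the camera images.
- puck_blue: The diode to load: press-pack capsule diode, a puck 36 mm across and 14 mm thick, 45 g, blue ceramic ring between two silver pole faces. Origin at its centre; its z axis is the puck's axis. It starts standing on edge in one slot of the stand (centre 24 mm above the bench), its axis along the stand's y.
- puck_brown: Puck of the same size with a red-brown ceramic ring, on edge in the other slot of the stand; stays there. Tall things to keep clear of near the stand: a round white and red tin, 205 mm high, to its right, and an upright white block, 170 mm high, behind it.
- puck_stand: Fixed stand for two pucks on edge: wooden base 60x80x4 mm with a black slotted bar, 30 mm wide in x and 22 mm high. Origin under its centre; y along the bar. Slots at y = -23 and +23 mm, 15.5 mm wide. The pucks overhang the bar by 3 mm at both sides in x, so each can be gripped across its 36 mm diameter, the fingers closing along x outside the bar.
- test_nest: Diode test nest, fixed: grey sheet-steel stand 108x118 mm, 85 mm high, red and black sockets on its sides. Origin under its centre at bench level; x points away from the mouth (downhill), y across, z up. A chute slopes down along +x under a clear guard into a narrow well. Side plates at y = +-44 mm (inside), tops rising from 64 mm above the bench at the lip to 82 mm at the guard.
- chute (a point): Middle of the chute's upper lip, on its floor, 62 mm above the bench. Chute axes: x downhill along the floor (38 degrees below level), y across, z square to the floor. Slippery floor, 66 mm long, 88 mm wide to x = 36 mm; fixed flares 18 mm high narrow it to 42 mm at x = 52; then the sprung cheeks. A puck laid flat on it slides down to the cheeks and centres itself.
- gate (a point): Point on the chute floor 55 mm downhill of the lip, axes as the chute's: the centre of a waiting puck. Two 15 mm high brass cheeks hinged at x = -3 mm narrow the way from 41 to about 29 mm at x = 13. A push downhill on the puck's rim, in the middle, opens them: the force rises to 10 to 15 N, then falls away; when a pushing tip has come to x = -4 to 0 they snap the puck on and it tips into the well.
- guard_edge (a point): Middle of the lower front edge of the clear guard (yellow edge strip), 82 mm above the bench, 31 mm behind the lip; axes as the nest's. The flat guard covers all from there onward, 92 mm wide, so the waiting puck can be pushed only from the mouth side with a slanting tool, about 30 to 45 degrees from vertical, its upper end leaning out over the mouth.
- well (a point): Middle of the floor of the well, 4 mm above the bench; axes as the nest's. The well is 41 mm long in x, 40 mm wide in y; its floor lies 17 mm below the chute's lower end. A puck lying flat in it has its centre 7 mm above the well floor.
- pliers: Bystander, stays where it is: black-handled combination pliers, 172 mm long.
- yellow_tape: Bystander, stays where it is: roll of yellow tape, 63 mm.
- capacitor_a: Bystander, stays where it is: white film capacitor, 92x66 mm, behind the work.
- choke: Bystander, stays where it is: red and black ring choke, 44 mm.
- insulator: Bystander, stays where it is: red ribbed insulator, 31 mm across, 35 mm tall.
- small_driver: Bystander, stays where it is: red-handled screwdriver, 180 mm.
Mind the look-alikes: they are no part of the job. What is shaped like the puck_blue but green or turquoise is not meant.

How it is judged:
By the outcome, as a careful person would: the job done as asked, in the order asked, and still so for the second after the job is handed in, with the robot touching nothing.
It also fails if it takes over 40 s, if anything falls off the work surface, if the arm or the gripper's body presses on something with over 40 N, if the wrist force passes 120 N, or if a joint passes its speed limit or range.

## Robot

A 6-joint arm with a two-finger parallel gripper is mounted at the origin on a cart in front of the work surface, level with it; the furniture and walls round the work are solid. World frame = base frame: x ahead of the robot, y to its left, z up, the work surface at z = 0. Lengths are in m, angles in rad, forces in N, time in s.
With the tool pointing down it reaches from about 0.425 to 0.95 m from the base axis. Payload 3.5 kg.
Tool frame: the origin (TCP) lies midway between the tips of the shut fingers; the grasp point (between the pads) lies 19 mm behind it (ctrl.pinch_z is the distance from the TCP to the grasp point, in m); z points along the fingers, y is the line along which they close (so a half turn about z gives the same grasp; the last joint's range is limited). The gripper opens to 85 mm and grips with 20 to 120 N. Pads are 22 mm wide; open, the fingers measure 114 mm over their backs; the gripper's body (76 mm by 85 mm) begins 54 mm behind the grasp point. The pads swing forward as they close: fully open they stand 13 mm farther back than shut.
Start: joints at [-1.47, 0.286, 1.577, -0, 1.279, -0.15], TCP at [0.168, -0.654, 0.231] pointing down, gripper open.
Joint ranges: [-2.77, 2.77], [-0.9, 2.22], [0.21, 2.48], [-1.53, 4.67], [0.24, 2.81], [-2.84, 2.84]. Speed limits (rad/s): [2.79, 2.79, 3.14, 3.14, 3.14, 3.14].

## Interface

Orientations are given as a unit quaternion [x, y, z, w].
In Python, from plant import get_state, viewer, sign_off, ctrl gives the robot as it stands. The module is installed in compiled form; this text tells all that it offers.
- The arm moves only by the shell command python3 -m handwheel 'ROWS' [FORCE]. ROWS is JSON, a list that holds one entry, the list of rows, each a list of 5 numbers: the finger opening in m, from 0 to 0.0854, then the shift along the tool's x, y, z in m, then the turn about the tool's z in degrees. In form: [[[claw, x, y, z, spin], ...]]. A call has 1 to 12 rows; each row shifts and turns the commanded pose from where the row before left it, along the tool's axes as they then stand; what a row does not reach is not made up. A row lasts 1/12 s, in which the tool goes at most 41.7 mm and 7.16 degrees, less where a joint would pass 70% of its speed; a pose out of reach is approached as far as the arm can. A call is refused whole if a number of a shift passes 0.0417 or a number of a turn 7.16, either way. A call with a gripper value outside its range is refused whole. The fingers move at their own pace and stop on an object; FORCE is the grip in N (left out, the last holds). Time passes only in rows, so rows that do not move let the fingers close. It gives the time, the measured TCP pose, the force, the opening and the grip force at its end, in the units of the state.
- get_state(): the state, without advancing time (a new reading comes with each control period).
- viewer.read_camera(name): name is "scene" or "side" or "wrist"; returns the picture (480x640x3 uint8, blue, green, red); there is no depth.
- viewer.camera_params(name): a dict with "fov_y" (degrees; the focal length in pixels is half the picture's height over the tangent of half this angle, whatever the lens; pixels are square), "cx", "cy" (the principal point, pixels), "xyz" and "attitude" of the camera in the world; the wrist camera has in their place "hand_eye" (4x4, takes a point from camera to tool coordinates, whose origin is the TCP and whose axes are the flange's). Camera axes: x right, y up, looking along -z (the intrinsics and any distortion apply to the point x, -y, -z); pixel columns grow to the right and rows downward; lengths in m; the calibration is good to about 2 mm. A picture is of the moment at which its call begins: read the wrist's pose just before it. camera_params takes no time and is no camera call.
- sign_off(): hands the job in; it is judged then, once.
Trained networks look in the newest picture that a camera, given by its name, has taken for a name from the list of things; names that differ only in an ending like _2 or _b are one class to them, and where a whole thing is asked for, a point or a joint stands for the part that bears it (a point fixed in the world has none). Each returns a list of dicts, best first, with "confidence" (0 to 1); they miss things now and then, are a little off and sometimes report something else, mostly with a low value. They report only what shows in the picture. A call takes as long as a camera call. They do not tell look-alikes from the thing itself.
- viewer.look_for(camera, name): "extent" ([left, top, width, height] as shares, 0 to 1, of the picture: columns of its width, rows of its height, round what is visible of it).
- viewer.outline_of(camera, name): "mask" (480x640 bool, what is visible of it) and "extent" ([left, top, width, height] as shares, 0 to 1, of the picture: columns of its width, rows of its height, round what is visible of it).
- viewer.pinpoint(camera, name): "xy" ([column, row] as shares, 0 to 1, of the picture: columns of its width, rows of its height: a listed point, or the origin of a listed thing).
The state is a dict: "time": time; "qpos": joint angles; "dq": joint speeds; "joint_efforts": joint torques, N m; "eef_pos": TCP position; "tcp_rot": TCP orientation; "contact_force": force on the tool from outside, world axes, zero at the start; "wrist_torque": the same for the moment, N m; "opening": opening from 0.0 (shut) to 1.0 (fully open); "finger_force": force on a finger pad.
Only numpy, scipy, OpenCV 4.12 (cv2) and the standard library are available. Lean on these libraries where they do the work, as an engineer would, in place of code of your own. Each camera call takes 0.05 s, during which the arm holds its last target. There are 200 camera calls.

## Working session

There is one attempt and no reset: what is moved stays moved. The work goes in short steps, Python scripts to look and compute and a shell command to move; the robot and the scene stay as the last step left them, time stands still between calls to the robot, and variables do not carry over. Pictures are saved under pics/ and viewed, at most 10 in all, crops included, and the job is handed in when it is done.

```bash
mkdir -p pics
cat > h.py <<'E'
import numpy as np, cv2
from scipy.spatial.transform import Rotation as R
from plant import get_state, viewer, sign_off, ctrl
def cam(n):
    p=viewer.camera_params(n); f=240/np.tan(np.radians(p['fov_y'])/2)
    if 'hand_eye' in p:
        s=get_state(); T=np.eye(4); T[:3,:3]=R.from_quat(s['tcp_rot']).as_matrix(); T[:3,3]=s['eef_pos']
        M=T@np.array(p['hand_eye'])
    else:
        M=np.eye(4); M[:3,3]=p['xyz']; a=np.array(p['attitude'])
        M[:3,:3]=R.from_quat(a).as_matrix() if a.size==4 else a
    return M,f,p['cx'],p['cy']
def ray(c,u,v):
    M,f,cx,cy=c; d=M[:3,:3]@np.array([(u-cx)/f,-(v-cy)/f,-1]); return M[:3,3],d/np.linalg.norm(d)
def proj(c,P):
    M,f,cx,cy=c; q=M[:3,:3].T@(np.array(P)-M[:3,3]); return np.array([cx+f*q[0]/-q[2],cy-f*q[1]/-q[2]])
def tri(rs):
    A=np.zeros((3,3));b=np.zeros(3)
    for o,d in rs:
        Q=np.eye(3)-np.outer(d,d);A+=Q;b+=Q@o
    X=np.linalg.solve(A,b); return X,[np.linalg.norm((np.eye(3)-np.outer(d,d))@(X-o)) for o,d in rs]
E
python3 - <<'E'
from h import *
print(get_state(), ctrl.pinch_z)
for n in ('scene','side','wrist'):
    print(n,viewer.camera_params(n))
    cv2.imwrite(f'pics/{n}0.png',viewer.read_camera(n))
    for k in ('puck_blue','puck_brown','puck_stand','test_nest','chute','gate','guard_edge','well'):
        print(k,[(np.round(np.array(r['xy'])*[640,480],1),round(r['confidence'],2)) for r in viewer.pinpoint(n,k)[:3]])
E
```

```text
{'time': 0.0, 'qpos': array([-1.47004547e+00,  2.87158749e-01,  1.57815031e+00, -6.74591875e-06,
        1.27858089e+00, -1.49973696e-01]), 'dq': array([-0.00125843,  0.00177595, -0.0008886 , -0.00207268, -0.00039714,
       -0.00099241]), 'joint_efforts': array([ 2.27362943e-04, -4.05976331e+01, -2.92627984e+01, -4.24699840e-05,
        5.77885075e-03,  6.87490214e-06]), 'eef_pos': array([ 0.16745059, -0.65323848,  0.22996623]), 'tcp_rot': array([ 9.92151659e-01,  1.25035061e-01,  2.50391205e-05, -1.14837934e-03]), 'contact_force': array([ 0.27457166,  1.05864369, -0.02454553]), 'wrist_torque': array([-0.01260001,  0.01708098,  0.02733322]), 'finger_force': 0.0, 'opening': 0.997836554296682} 0.0187
scene {'fov_y': 44.653297475780136, 'cx': 321.63829786227535, 'cy': 237.86755349526675, 'xyz': array([-0.3531041 , -0.63614683,  0.86196538]), 'attitude': array([ 0.43043111, -0.20098142, -0.39017592,  0.78873207])}
puck_blue [(array([347.2, 286. ]), 0.72), (array([345.6, 242.9]), 0.68), (array([441.2, 353.2]), 0.57)]
puck_brown [(array([403.5, 332.2]), 0.73)]
puck_stand [(array([404.2, 3
[... 797 characters left out ...]
test_nest []
chute [(array([327.3, 252.8]), 0.68)]
gate [(array([306.8, 263.3]), 0.59)]
guard_edge [(array([315. , 253.8]), 0.57)]
well [(array([298.8, 273. ]), 0.6)]
wrist {'fov_y': 59.10063643568915, 'cx': 319.33126437188724, 'cy': 232.07709317709188, 'hand_eye': array([[ 1.05834511e-04,  9.44442973e-01,  3.28675309e-01,
         8.37687207e-02],
       [ 9.99999928e-01, -2.19704175e-04,  3.09313047e-04,
         7.15382352e-04],
       [ 3.64339871e-04,  3.28675253e-01, -9.44442929e-01,
        -1.41538385e-01],
       [ 0.00000000e+00,  0.00000000e+00,  0.00000000e+00,
         1.00000000e+00]])}
puck_blue []
puck_brown []
puck_stand []
test_nest []
chute []
gate []
guard_edge []
well []
```

View pics/scene0.png

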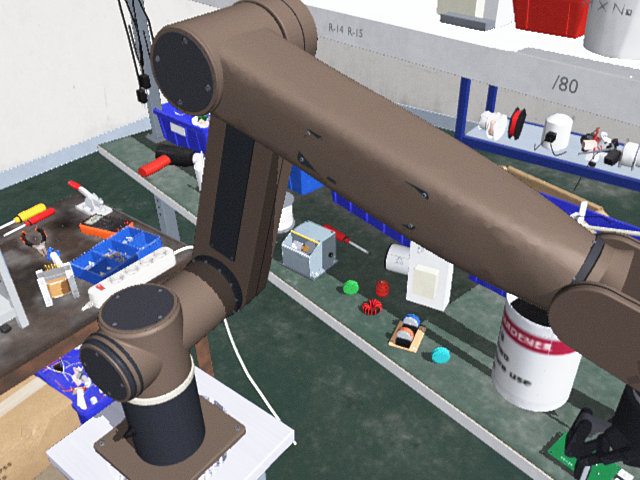

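View pics/side0.png

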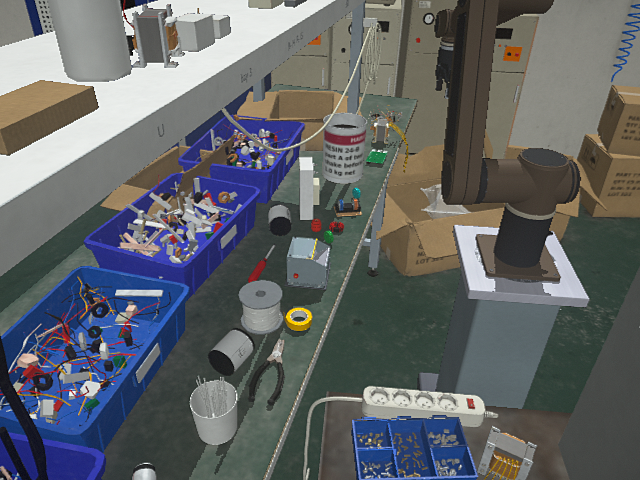

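```bash
cat > m.py <<'E'
from h import *
a=cv2.imread('pics/scene0.png');b=cv2.imread('pics/side0.png')
A=cv2.resize(a[215:365,270:470],None,fx=4,fy=3.98,interpolation=cv2.INTER_CUBIC)[:300*2]
cv2.imwrite('pics/c1.png',A)
B=cv2.resize(b[190:290,270:390],None,fx=6,fy=6,interpolation=cv2.INTER_CUBIC); cv2.imwrite('pics/c2.png',B)
c,s=cam('scene'),cam('side')
for n,p,q in (('guard',(304.7,238.1),(315,253.8)),('gate',(310.9,251.2),(306.8,263.3)),('well',(314.1,254.4),(298.8,273)),('stand',(404.2,337.5),(347.6,208.3)),('chute',(295.5,250.9),(327.3,252.8))):
    X,e=tri([ray(c,*p),ray(s,*q)]); print(n,X.round(4),np.round(e,4),np.hypot(X[0],X[1]))
E
python3 m.py
```

```text
guard [0.5536 0.1469 0.0727] [0.005 0.005] 0.5727751197126981
gate [0.5718 0.139  0.0309] [0.0001 0.0001] 0.5884637858379352
well [0.5928 0.1476 0.0046] [0.0014 0.0014] 0.6108960959997803
stand [ 0.4754 -0.1969  0.0041] [0.0055 0.0055] 0.5146019815760968
chute [0.5166 0.1378 0.0657] [0.0033 0.0033] 0.534672572181805
```

View pics/c1.png

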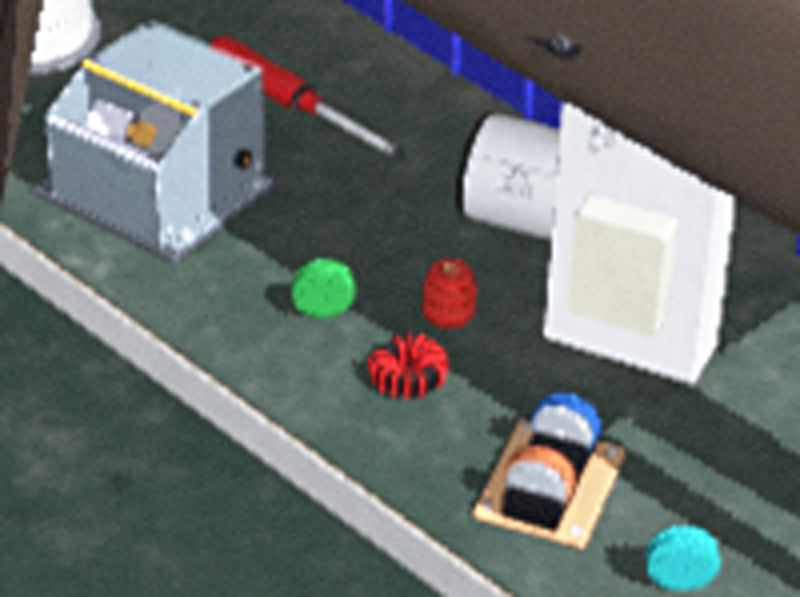

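View pics/c2.png

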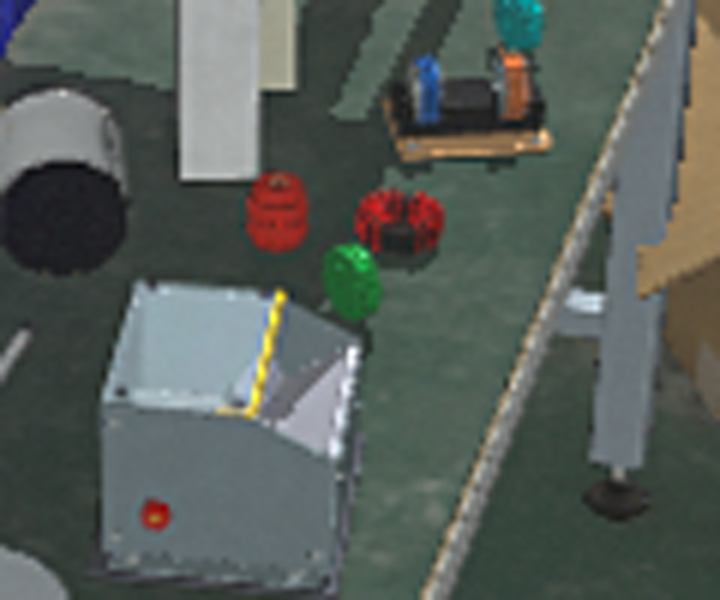

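Run:
```python
from h import *
c,s=cam('scene'),cam('side')
for n,p,q in (('lipL',(282.5,245.2),(325.8,265.8)),('lipR',(310,254.7),(329.5,247.8)),('gL',(291.5,231.3),(312,258.7)),('gR',(318.8,242.6),(316.8,239.3)),('blue',(411.5,321.5),(341,205)),('brown',(404.5,334.5),(355.8,204))):
    X,e=tri([ray(c,*p),ray(s,*q)]); print(n,X.round(4),np.round(e,4))
```

```text
lipL [0.5185 0.1841 0.0605] [0.0006 0.0006]
lipR [0.5189 0.1017 0.0622] [0.004 0.004]
gL [0.5543 0.1853 0.0812] [0.0006 0.0006]
gR [0.5516 0.0981 0.0824] [0.0018 0.0018]
blue [ 0.5016 -0.1926  0.022 ] [0.0011 0.0011]
brown [ 0.4558 -0.2025  0.0236] [0.0015 0.0015]
```

```bash
python3 -m handwheel '[[[0.085,0,0,-0.035,0],[0.085,0,0,-0.035,2.4],[0.085,0.01,-0.01,-0.03,0],[0.085,0.0312,-0.0259,0,0],[0.085,0.0312,-0.0259,0,0],[0.085,0.0312,-0.0259,0,0],[0.085,0.0312,-0.0259,0,0],[0.085,0.0312,-0.0259,0,0],[0.085,0.0312,-0.0259,0,0],[0.085,0.0312,-0.0259,0,0],[0.085,0.0312,-0.0259,0,0],[0.085,0.0312,-0.0259,0,0]]]'
```

```text
time: 2.35
eef_pos: [0.4024, -0.354, 0.3316]
tcp_rot: [0.995, 0.104, 0.0, 0.0]
contact_force: [1.6, -1.4, -0.4]
opening: 0.995
finger_force: 0.0
```

```bash
python3 -m handwheel '[[[0.085,0.026,-0.027,0,0],[0.085,0.026,-0.027,0,0],[0.085,0.026,-0.027,0,0],[0.085,0.026,-0.027,0.01,0],[0.085,0.025,-0.029,0.02,0],[0.085,0,0,0.03,0],[0.085,0,0,0.03,0],[0.085,0,0,0,0],[0.085,0,0,0,0]]]'
python3 - <<'E'
from h import *
c=cam('wrist'); im=viewer.read_camera('wrist'); cv2.imwrite('pics/w1.png',im)
print(c[0].round(4).tolist())
for k in ('puck_blue','puck_brown','puck_stand'):
    print(k,[(np.round(np.array(r['xy'])*[640,480],1),round(r['confidence'],2)) for r in viewer.pinpoint('wrist',k)[:3]])
for P in ((.5016,-.1926,.024),(.4558,-.2025,.024)): print(proj(c,P))
E
```

```text
time: 3.1
eef_pos: [0.4979, -0.1954, 0.2406]
tcp_rot: [0.995, 0.104, -0.002, -0.001]
contact_force: [0.7, -0.6, 0.5]
opening: 0.995
finger_force: 0.0
[[0.2078, 0.9226, 0.3249, 0.5805], [-0.9782, 0.1971, 0.0659, -0.1791], [-0.0032, -0.3315, 0.9435, 0.3818], [0.0, 0.0, 0.0, 1.0]]
puck_blue [(array([315. , 182.5]), 0.95), (array([113., 109.]), 0.9), (array([405.9, 251.4]), 0.71)]
puck_brown [(array([319. , 232.8]), 0.87)]
puck_stand []
[316.98280846 181.89307392]
[317.26469129 233.23927102]
```

View pics/w1.png

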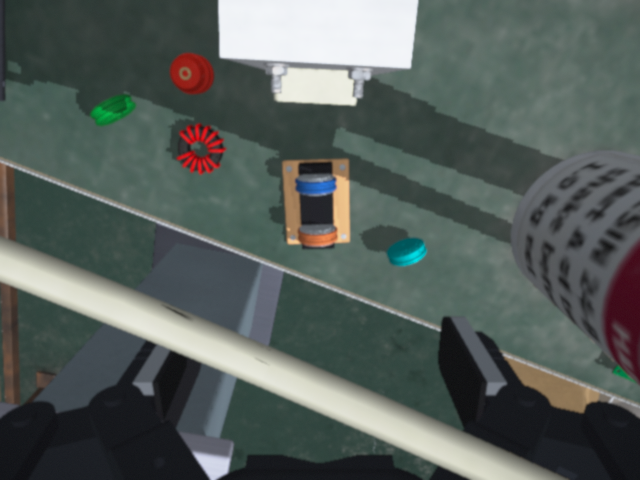

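```bash
python3 -m handwheel '[[[0.085,0.004,-0.004,0.03,0],[0.085,0,0,0.04,0],[0.085,0,0,0.04,0],[0.085,0,0,0.04,0],[0.085,0,0,0.01,0],[0.085,0,0,0,0],[0.085,0,0,0,0],[0.085,0,0,0,0]]]'
python3 - <<'E'
from h import *
c=cam('wrist'); im=viewer.read_camera('wrist'); cv2.imwrite('pics/w2.png',im)
print(get_state()['eef_pos'])
for k in ('puck_blue','puck_brown'):
    print(k,[(np.round(np.array(r['xy'])*[640,480],1),round(r['confidence'],2)) for r in viewer.pinpoint('wrist',k)[:3]])
for P in ((.5013,-.191,.024),(.4558,-.2025,.024)): print(proj(c,P))
hsv=cv2.cvtColor(im,cv2.COLOR_BGR2HSV); m=cv2.inRange(hsv,(100,120,60),(125,255,255)); n,l,st,ce=cv2.connectedComponentsWithStats(m)
print(st[1:][st[1:,4]>150],ce[1:][st[1:,4]>150])
E
```

```text
time: 3.97
eef_pos: [0.5042, -0.193, 0.0857]
tcp_rot: [0.995, 0.104, 0.003, 0.002]
contact_force: [-0.5, -0.2, 0.4]
opening: 0.995
finger_force: 0.0
[ 0.50422747 -0.19299681  0.08580078]
puck_blue [(array([315.7, 261.6]), 0.96)]
puck_brown [(array([315.4, 337.6]), 0.98)]
[312.49514698 260.67949499]
[316.21398369 338.55212316]
[[ 280  254   67   32 1224]] [[313.23447712 272.77696078]]
```

```bash
python3 -m handwheel '[[[0.085,-0.002,-0.001,0.03,0],[0.085,0,0,0.03,0],[0.085,0,0,0.019,0],[0.085,0,0,0,0],[0.03,0,0,0,0],[0.03,0,0,0,0],[0.03,0,0,0,0],[0.03,0,0,0,0],[0.03,0,0,0,0]]]' 40
```

```text
time: 4.87
eef_pos: [0.5007, -0.1912, 0.0047]
tcp_rot: [0.995, 0.104, 0.001, 0.001]
contact_force: [0.2, 1.7, 2.3]
opening: 0.398
finger_force: 39.5
```

```bash
python3 -m handwheel '[[[0.03,0,0,-0.02,0],[0.03,0,0,-0.035,0],[0.03,0,0,-0.04,0],[0.03,0,0,-0.04,0],[0.03,0,0,-0.04,0],[0.03,0,-0.01,-0.04,5.5],[0.03,0,-0.03,-0.02,5.5],[0.03,-0.01,-0.03,-0.02,0],[0.03,-0.01,-0.03,-0.02,0],[0.03,-0.01,-0.03,-0.02,0],[0.03,-0.01,-0.03,-0.02,0],[0.03,-0.01,-0.03,-0.02,0]]]'
```

```text
time: 5.87
eef_pos: [0.4406, -0.0008, 0.3394]
tcp_rot: [1.0, 0.008, 0.001, 0.0]
contact_force: [1.2, 0.5, -0.6]
opening: 0.405
finger_force: 40.4
```

```bash
python3 -c "
from h import *
s=get_state();print(s['qpos'].round(3),s['eef_pos'],s['opening'])"
```

```text
[-0.233 -0.321  1.982 -0.     1.48   1.321] [ 0.44056694 -0.0008477   0.33937635] 0.4050106159025427
```

```bash
python3 -m handwheel '[[[0.03,0,-0.033,-0.02,0],[0.03,0,-0.033,-0.02,0],[0.03,0,-0.034,-0.02,0.9],[0.03,0,0,-0.04,0],[0.03,0,0,-0.04,0],[0.03,0,0,-0.04,0],[0.03,0,0,-0.04,0],[0.03,0,0,-0.04,0],[0.03,0,0,-0.04,0],[0.03,0,0,-0.04,0]]]'; python3 -c "
from h import *
s=get_state();print(s['qpos'].round(3),s['eef_pos'],s['opening'])"
```

```text
time: 6.7
eef_pos: [0.439, 0.0979, 0.6804]
tcp_rot: [1.0, 0.001, 0.001, 0.0]
contact_force: [0.8, 0.2, -0.3]
opening: 0.407
finger_force: 40.4
[-0.007 -0.172  1.25  -0.     2.063  1.563] [0.43895179 0.09791297 0.68041567] 0.4072575674433954
```

```bash
python3 -m handwheel '[[[0.03,0,0,-0.04,0],[0.03,0,0,-0.04,0],[0.03,0,0,-0.04,0],[0.03,0,0,-0.04,0],[0.03,0,0,-0.04,0],[0.03,0,0,-0.04,0]]]'; python3 -c "
from h import *
s=get_state();print(s['qpos'].round(3),s['eef_pos'],s['opening'])"
```

```text
time: 7.2
eef_pos: [0.4366, 0.0973, 0.8945]
tcp_rot: [1.0, 0.001, 0.003, -0.0]
contact_force: [1.3, 0.2, 1.4]
opening: 0.405
finger_force: 40.4
[-8.000e-03  2.620e-01  2.930e-01  1.000e-03  2.580e+00  1.562e+00] [0.43655045 0.09732074 0.89447564] 0.40484319850960804
```

Close to the stretch limit; go on a little to see how an unreachable pose is approached.

```bash
python3 -m handwheel '[[[0.03,0,0,-0.04,0],[0.03,0,0,-0.04,0],[0.03,0,0,-0.04,0]]]'; python3 -c "
from h import *
s=get_state();print(s['qpos'].round(3),s['eef_pos'],s['tcp_rot'])"
```

```text
time: 7.45
eef_pos: [0.4009, 0.0879, 0.9201]
tcp_rot: [1.0, 0.0, 0.012, -0.003]
contact_force: [0.5, -0.7, 0.4]
opening: 0.407
finger_force: 40.6
[-0.037  0.258  0.214  0.016  2.646  1.547] [0.40088501 0.08793225 0.92008754] [ 9.99922689e-01  4.69375353e-04  1.19856891e-02 -3.27708653e-03]
```

```bash
cat > s.py <<'E'
from h import *
s=get_state();z=R.from_quat(s['tcp_rot']).as_matrix()
print(s['qpos'].round(3),'sum-pi',round(float(sum(s['qpos'][[1,2,4]])-np.pi),3),'tilt',np.degrees(np.arccos(-z[2,2])).round(1),'\n',z.round(3).tolist(),s['eef_pos'].round(4),s['opening'])
E
python3 -m handwheel '[[[0.03,0.0,0,-0.04,0],[0.03,0.0,0,-0.04,0]]]'; python3 s.py;python3 -m handwheel '[[[0.03,0.04,0,0,0],[0.03,0.04,0,0,0]]]'; python3 s.py
```

```text
time: 7.62
eef_pos: [0.3658, 0.0822, 0.938]
tcp_rot: [1.0, 0.001, 0.026, -0.005]
contact_force: [0.4, -0.4, 0.1]
opening: 0.406
finger_force: 40.6
[-0.061  0.213  0.21   0.029  2.667  1.535] sum-pi -0.052 tilt 3.1 
 [[0.999, 0.002, 0.053], [0.001, -1.0, 0.01], [0.053, -0.01, -0.999]] [0.3658 0.0822 0.938 ] 0.4061982332329261
time: 7.78
eef_pos: [0.4298, 0.08, 0.914]
tcp_rot: [0.999, 0.001, 0.035, -0.006]
contact_force: [1.1, -0.5, -1.0]
opening: 0.403
finger_force: 40.6
[-0.058  0.277  0.21   0.03   2.586  1.537] sum-pi -0.069 tilt 4.0 
 [[0.998, 0.002, 0.07], [0.001, -1.0, 0.012], [0.07, -0.012, -0.998]] [0.4298 0.08   0.914 ] 0.40302779351641416
```

```bash
python3 -m handwheel '[[[0.03,0.021,-0.004,-0.035,0],[0.03,0.021,-0.004,-0.035,0],[0.03,0.021,-0.004,-0.035,0],[0.03,0.024,-0.004,-0.033,0]]]'; python3 s.py; python3 -c "
from h import *
print(tri([ray(cam('scene'),345,30),ray(cam('side'),222,107)]))"
```

```text
time: 8.12
eef_pos: [0.4452, 0.0821, 0.9128]
tcp_rot: [0.998, 0.001, 0.056, -0.011]
contact_force: [-0.2, 0.0, 0.1]
opening: 0.408
finger_force: 40.6
[-0.058  0.282  0.21   0.049  2.538  1.553] sum-pi -0.111 tilt 6.5 
 [[0.994, 0.003, 0.111], [0.0, -1.0, 0.021], [0.111, -0.021, -0.994]] [0.4452 0.0821 0.9128] 0.4081519352133784
(array([0.76008889, 0.18910917, 0.49195282]), [np.float64(0.03344576631989255), np.float64(0.03344576631989242)])
```

```bash
python3 -m handwheel '[[[0.03,0.023,-0.004,-0.034,0],[0.03,0.023,-0.004,-0.034,0],[0.03,0.024,-0.004,-0.033,0],[0.03,0.024,-0.004,-0.033,0],[0.03,0.025,-0.004,-0.032,0],[0.03,0.025,-0.004,-0.032,0],[0.03,0.026,-0.004,-0.032,0],[0.03,0.027,-0.004,-0.031,0],[0.03,0.027,-0.004,-0.031,0],[0.03,0.028,-0.004,-0.03,0],[0.03,0.028,-0.004,-0.03,0],[0.03,0.029,-0.004,-0.029,0]]]'; python3 s.py
```

```text
time: 9.12
eef_pos: [0.4919, 0.0824, 0.92]
tcp_rot: [0.99, 0.0, 0.142, -0.026]
contact_force: [0.2, 1.2, -1.0]
opening: 0.406
finger_force: 40.5
[-0.075  0.286  0.21   0.105  2.363  1.579] sum-pi -0.282 tilt 16.6 
 [[0.96, 0.008, 0.28], [-0.007, -0.999, 0.052], [0.28, -0.052, -0.959]] [0.4919 0.0824 0.92  ] 0.40574514286214186
```

```bash
python3 -m handwheel '[[[0.03,0,0.04,0,0],[0.03,0,0.04,0,0],[0.03,0,0.04,0,0],[0.03,0,0.04,0,0],[0.03,0.029,0.005,-0.029,0],[0.03,0.029,0.005,-0.029,0],[0.03,0.03,0.005,-0.028,0],[0.03,0.03,0.005,-0.028,0],[0.03,0.031,0.005,-0.027,0],[0.03,0.031,0.005,-0.027,0],[0.03,0.032,0.005,-0.026,0],[0.03,0.032,0.005,-0.026,0]]]'; python3 s.py
```

```text
time: 10.12
eef_pos: [0.5259, -0.099, 0.9269]
tcp_rot: [0.978, -0.002, 0.209, -0.02]
contact_force: [0.5, 1.1, -0.5]
opening: 0.403
finger_force: 40.6
[-0.484  0.297  0.211  0.293  2.252  1.32 ] sum-pi -0.382 tilt 24.3 
 [[0.913, 0.005, 0.409], [-0.012, -0.999, 0.039], [0.409, -0.04, -0.912]] [ 0.5259 -0.099   0.9269] 0.4034841598686818
```

```bash
python3 -m handwheel '[[[0.03,0.033,0.005,-0.024,0],[0.03,0.033,0.005,-0.024,0],[0.03,0.034,0.005,-0.023,0],[0.03,0.034,0.005,-0.023,0],[0.03,0.034,0.005,-0.022,0],[0.03,0.035,0.005,-0.021,0],[0.03,0.035,0.005,-0.02,0],[0.03,0.036,0.005,-0.02,0],[0.03,0.036,0.005,-0.019,0],[0.03,0.037,0.005,-0.018,0],[0.03,0.037,0.005,-0.017,0],[0.03,0.037,0.005,-0.017,0]]]'; python3 s.py
```

```text
time: 11.12
eef_pos: [0.5829, -0.1219, 0.9515]
tcp_rot: [0.947, -0.007, 0.322, -0.007]
contact_force: [0.8, 0.3, -0.7]
opening: 0.406
finger_force: 40.6
[-0.508  0.309  0.211  0.343  2.01   1.324] sum-pi -0.612 tilt 37.6 
 [[0.792, -0.009, 0.61], [-0.019, -1.0, 0.009], [0.61, -0.019, -0.792]] [ 0.5829 -0.1219  0.9515] 0.40647305106222303
```

```bash
python3 -m handwheel '[[[0.03,0.038,0.003,-0.015,0],[0.03,0.038,0.003,-0.015,0],[0.03,0.038,0.003,-0.014,0],[0.03,0.039,0.003,-0.013,0],[0.03,0.039,0.003,-0.012,0],[0.03,0.039,0.003,-0.012,0]]]'; python3 s.py
```

```text
time: 11.62
eef_pos: [0.6141, -0.1187, 0.97]
tcp_rot: [0.924, -0.01, 0.382, -0.0]
contact_force: [1.0, -0.4, 0.1]
opening: 0.407
finger_force: 40.6
[-0.485  0.314  0.211  0.345  1.873  1.34 ] sum-pi -0.743 tilt 44.9 
 [[0.708, -0.018, 0.706], [-0.019, -1.0, -0.007], [0.706, -0.008, -0.708]] [ 0.6141 -0.1187  0.97  ] 0.4065140626540153
```

```bash
python3 -m handwheel '[[[0.03,-0.0262,-0.0106,0.0193,0],[0.03,-0.0262,-0.0106,0.0193,0],[0.03,-0.0262,-0.0106,0.0193,0],[0.03,-0.0262,-0.0106,0.0193,0],[0.03,-0.0262,-0.0106,0.0193,0],[0.03,-0.0262,-0.0106,0.0193,0],[0.03,-0.0262,-0.0106,0.0193,0],[0.03,-0.0262,-0.0106,0.0193,0],[0.03,-0.0262,-0.0106,0.0193,0],[0.03,-0.0262,-0.0106,0.0193,0],[0.03,-0.0262,-0.0106,0.0193,0],[0.03,-0.0262,-0.0106,0.0193,0]]]'; python3 s.py
```

```text
time: 12.62
eef_pos: [0.5607, 0.0061, 0.6085]
tcp_rot: [0.924, -0.01, 0.382, -0.001]
contact_force: [0.3, -0.1, 0.9]
opening: 0.404
finger_force: 40.6
[-0.246 -0.428  1.713  0.188  1.094  1.328] sum-pi -0.762 tilt 44.9 
 [[0.708, -0.018, 0.706], [-0.02, -1.0, -0.006], [0.706, -0.01, -0.708]] [0.5607 0.0061 0.6085] 0.40364832056071004
```

```bash
cat > ik.py <<'E'
from h import *
from scipy.optimize import least_squares
D=[([-1.47004,.28716,1.57815,0,1.27858],[.16745,-.65324,.22997]),([-.233,-.321,1.982,0,1.48],[.44057,-.00085,.33938]),([-.007,-.172,1.25,0,2.063],[.43895,.09791,.68042]),([-.008,.262,.293,.001,2.58],[.43655,.09732,.89448]),
([-.508,.309,.211,.343,2.01],[.5829,-.1219,.9515]),([-.246,-.428,1.713,.188,1.094],[.5607,.0061,.6085]),([-.485,.314,.211,.345,1.873],[.6141,-.1187,.97])]
def fk(p,q):
    h,a,b,L1,L2,L3=p   # arm: forearm dir axis, j4 roll about forearm, b lateral
    Ry=lambda t:R.from_euler('y',t)
    Rz=R.from_euler('z',q[0])
    w=np.array([a,b,h])+Ry(q[1]).apply([0,0,L1])+Ry(q[1]+q[2]).apply([0,0,L2])
    best=None
    R4=Ry(q[1]+q[2])*R.from_euler('z',p4*q[3])*Ry(q[4])
    return Rz.apply(w+R4.apply([0,0,L3])),(Rz*R4).apply([0,0,1])
for p4 in (1,-1):
    s=least_squares(lambda p:np.concatenate([fk(p,q)[0]-x for q,x in D]),[.1,0,.1,.42,.4,.25])
    print(p4,s.x.round(4),s.cost,np.abs(s.fun).max().round(4),fk(s.x,D[4][0])[1].round(3))
    if p4==1 or s.cost<best[1]: best=(s.x,s.cost,p4)
p=best[0];p4=best[2]
lo=[-2.77,-.9,.21,-1.53,.24];hi=[2.77,2.22,2.48,4.67,2.81]
import sys
for t in (30,35,38,45,52):
  for X in ((.552,.143,.045),(.57,.143,.025),(.55,.143,.15)):
    zt=np.array([np.sin(np.radians(t)),0,-np.cos(np.radians(t))])
    r=least_squares(lambda q:np.r_[fk(p,q)[0]-X,fk(p,q)[1]-zt],[0,-.5,2,.1,1],bounds=(lo,hi))
    print(t,X,r.x.round(2),np.abs(r.fun).max().round(4))
E
python3 ik.py
```

```text
1 [0.2195 0.0032 0.0996 0.4578 0.5752 0.2606] 0.00024364955181848774 0.0159 [ 0.61   0.009 -0.793]
-1 [0.1551 0.0223 0.1504 0.4569 0.5756 0.1872] 0.015274844212231334 0.0683 [ 0.314 -0.523 -0.793]
30 (0.552, 0.143, 0.045) [ 0.1   0.05  2.3  -0.19  0.27] 0.0
30 (0.57, 0.143, 0.025) [ 0.1   0.12  2.27 -0.21  0.24] 0.0037
30 (0.55, 0.143, 0.15) [ 0.1  -0.14  2.25 -0.1   0.51] 0.0
35 (0.552, 0.143, 0.045) [ 0.12 -0.01  2.33 -0.32  0.24] 0.025
35 (0.57, 0.143, 0.025) [ 0.13  0.05  2.28 -0.36  0.24] 0.0383
35 (0.55, 0.143, 0.15) [ 0.11 -0.17  2.3  -0.16  0.4 ] 0.0
38 (0.552, 0.143, 0.045) [ 0.15 -0.05  2.34 -0.46  0.24] 0.0428
38 (0.57, 0.143, 0.025) [ 0.17  0.02  2.29 -0.55  0.24] 0.0538
38 (0.55, 0.143, 0.15) [ 0.11 -0.18  2.33 -0.2   0.34] 0.0
45 (0.552, 0.143, 0.045) [ 0.28 -0.    2.39 -1.53  0.24] 0.0522
45 (0.57, 0.143, 0.025) [ 0.28  0.05  2.34 -1.53  0.24] 0.0559
45 (0.55, 0.143, 0.15) [ 0.13 -0.23  2.38 -0.42  0.24] 0.015
52 (0.552, 0.143, 0.045) [ 0.27 -0.15  2.44 -1.53  0.24] 0.0808
52 (0.57, 0.143, 0.025) [ 0.27 -0.09  2.39 -1.53  0.24] 0.0969
52 (0.55, 0.143, 0.15) [ 0.27 -0.18  2.42 -1.53  0.24] 0.0422
```

```bash
cat >> ik.py <<'E'
print('---')
for t in (36,40,43,45):
  for X in ((.545,.143,.06),(.566,.143,.039)):
   for g in (-.1,-1.4):
    zt=np.array([np.sin(np.radians(t)),0,-np.cos(np.radians(t))])
    r=least_squares(lambda q:np.r_[10*(fk(p,q)[0]-X),fk(p,q)[1]-zt],[0.1,-.1,2.3,g,.3],bounds=(lo,hi))
    P,d=fk(p,r.x); print(t,X,r.x.round(2),(1e3*(P-X)).round(1),d.round(3),'tilt',np.degrees(np.arccos(-d[2])).round(1))
E
python3 ik.py | sed -n '/---/,$p'
```

```text
---
36 (0.545, 0.143, 0.06) [ 0.12 -0.    2.34 -0.38  0.24] [-0.   0.2  0.8] [ 0.552 -0.022 -0.833] tilt 33.6
36 (0.545, 0.143, 0.06) [ 0.12 -0.    2.34 -0.38  0.24] [-0.   0.2  0.8] [ 0.552 -0.022 -0.833] tilt 33.6
36 (0.566, 0.143, 0.039) [ 0.13  0.09  2.28 -0.48  0.24] [0.1 0.5 1.2] [ 0.531 -0.044 -0.846] tilt 32.2
36 (0.566, 0.143, 0.039) [ 0.13  0.09  2.28 -0.48  0.24] [0.1 0.5 1.2] [ 0.531 -0.044 -0.846] tilt 32.2
40 (0.545, 0.143, 0.06) [ 0.16  0.01  2.35 -0.86  0.24] [-0.2  1.   1.2] [ 0.597 -0.084 -0.798] tilt 37.1
40 (0.545, 0.143, 0.06) [ 0.16  0.01  2.35 -0.86  0.24] [-0.2  1.   1.2] [ 0.597 -0.084 -0.798] tilt 37.1
40 (0.566, 0.143, 0.039) [ 0.18  0.11  2.33 -1.4   0.24] [-0.2  1.3  0.3] [ 0.635 -0.12  -0.763] tilt 40.3
40 (0.566, 0.143, 0.039) [ 0.18  0.11  2.33 -1.4   0.24] [-0.2  1.3  0.3] [ 0.635 -0.12  -0.763] tilt 40.3
43 (0.545, 0.143, 0.06) [ 0.19  0.01  2.39 -1.53  0.24] [-0.3  1.3  0.3] [ 0.677 -0.11  -0.728] tilt 43.3
43 (0.545, 0.143, 0.06) [ 0.19  0.01  2.39 -1.53  0.24] [-0.3  1.3  0.3] [ 0.677 -0.11  -0.728] tilt 43.3
43 (0.566, 0.143, 0.039) [ 0.19  0.1   2.34 -1.53  0.24] [-0.2  1.4  0.8] [ 0.652 -0.12  -0.749] tilt 41.5
43 (0.566, 0.143, 0.039) [ 0.19  0.1   2.34 -1.53  0.24] [-0.2  1.4  0.8] [ 0.652 -0.12  -0.749] tilt 41.5
45 (0.545, 0.143, 0.06) [ 0.19  0.01  2.39 -1.53  0.24] [-0.3  1.4  0.9] [ 0.677 -0.11  -0.727] tilt 43.3
45 (0.545, 0.143, 0.06) [ 0.19  0.01  2.39 -1.53  0.24] [-0.3  1.4  0.9] [ 0.677 -0.11  -0.727] tilt 43.3
45 (0.566, 0.143, 0.039) [ 0.19  0.1   2.34 -1.53  0.24] [-0.1  1.5  1.4] [ 0.652 -0.119 -0.748] tilt 41.5
45 (0.566, 0.143, 0.039) [ 0.19  0.1   2.34 -1.53  0.24] [-0.1  1.5  1.4] [ 0.652 -0.119 -0.748] tilt 41.5
```

```bash
python3 -m handwheel '[[[0.03,-0.028,-0.011,0.0205,0],[0.03,-0.028,-0.011,0.0205,0],[0.03,-0.028,-0.011,0.0205,0],[0.03,-0.028,-0.011,0.0205,0],[0.03,-0.028,-0.011,0.0205,0],[0.03,-0.028,-0.011,0.0205,0],[0.03,-0.028,-0.011,0.0205,0],[0.03,-0.028,-0.011,0.0205,0],[0.03,-0.028,-0.011,0.0205,0]]]'; python3 s.py
python3 - <<'E'
from h import *
c=cam('wrist'); im=viewer.read_camera('wrist'); cv2.imwrite('pics/w3.png',im); np.save('c3.npy',c[0])
for k in ('chute','gate','guard_edge','well','test_nest'):
    print(k,[(np.round(np.array(r['xy'])*[640,480],1),round(r['confidence'],2)) for r in viewer.pinpoint('wrist',k)[:3]])
for P in ((.5187,.143,.062),(.562,.143,.028),(.5497,.143,.082)): print(proj(c,P))
E
```

```text
time: 13.37
eef_pos: [0.5138, 0.1091, 0.3012]
tcp_rot: [0.924, -0.01, 0.382, -0.001]
contact_force: [1.0, -0.4, -1.4]
opening: 0.407
finger_force: 40.6
[ 0.028 -0.498  2.301 -0.047  0.555  1.65 ] sum-pi -0.784 tilt 44.9 
 [[0.708, -0.017, 0.706], [-0.02, -1.0, -0.005], [0.706, -0.01, -0.708]] [0.5138 0.1091 0.3012] 0.4070724016702646
chute [(array([318.7, 345.5]), 0.59), (array([282.2, 383.8]), 0.47)]
gate []
guard_edge []
well []
test_nest []
[283.19821198 379.49623963]
[286.96892998 338.60399403]
[281.91741232 339.96054493]
```

View pics/w3.png

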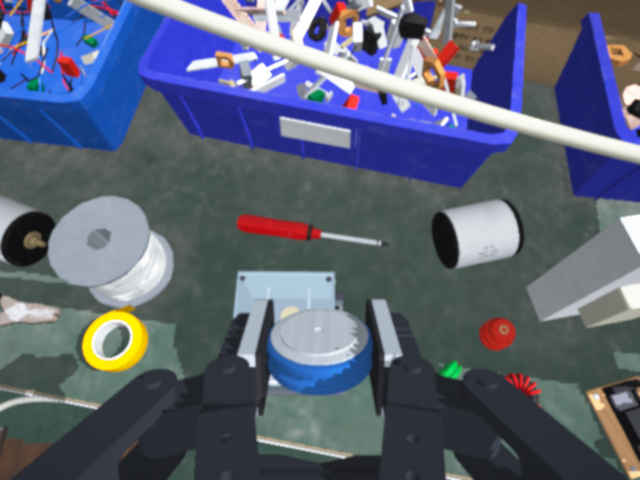

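Run:
```python
from h import *
M=np.load('c3.npy'); p=viewer.camera_params('wrist'); c=(M,240/np.tan(np.radians(p['fov_y'])/2),p['cx'],p['cy'])
for u,v in ((238,271),(334,272)):
    o,d=ray(c,u,v); print((o+d*(.085-o[2])/d[2]).round(4))
P=np.array(get_state()['eef_pos'])-.019*np.array([.706,-.01,-.708]); print('puck pred',proj(c,P), proj(c,P+.007*np.array([.708,-.02,.706])))
```

```text
[0.6144 0.1857 0.085 ]
[0.6115 0.0949 0.085 ]
puck pred [319.27659606 332.98825939] [319.28316676 314.27970763]
```

```bash
python3 -m handwheel '[[[0.03,-0.0172,-0.004,0.0166,0],[0.03,-0.0172,-0.004,0.0166,0],[0.03,-0.0172,-0.004,0.0166,0],[0.03,-0.0172,-0.004,0.0166,0],[0.03,-0.0172,-0.004,0.0166,0],[0.03,-0.0172,-0.004,0.0166,0],[0.03,0,0,0,0]]]'; python3 s.py
```

```text
time: 14.25
eef_pos: [0.5105, 0.1337, 0.1597]
tcp_rot: [0.926, -0.011, 0.377, 0.001]
contact_force: [-0.4, 0.9, -1.2]
opening: 0.405
finger_force: 40.6
[ 0.102 -0.277  2.422 -0.346  0.24   2.   ] sum-pi -0.756 tilt 44.3 
 [[0.715, -0.021, 0.699], [-0.02, -1.0, -0.009], [0.699, -0.007, -0.715]] [0.5105 0.1337 0.1597] 0.4046156413007269
```

```bash
python3 -m handwheel '[[[0.03,-0.0097,-0.002,0.0098,0],[0.03,-0.0097,-0.002,0.0098,0],[0.03,-0.0097,-0.002,0.0098,0],[0.03,-0.0097,-0.002,0.0098,0],[0.03,0,0,0,0]]]'; python3 s.py
```

```text
time: 14.67
eef_pos: [0.5051, 0.1521, 0.1339]
tcp_rot: [0.93, -0.015, 0.368, 0.01]
contact_force: [-1.0, -0.4, -1.1]
opening: 0.402
finger_force: 40.6
[ 0.169 -0.205  2.416 -0.657  0.237  2.358] sum-pi -0.694 tilt 43.2 
 [[0.729, -0.035, 0.683], [-0.02, -0.999, -0.029], [0.684, 0.007, -0.729]] [0.5051 0.1521 0.1339] 0.4018535501419052
```

```bash
python3 -m handwheel '[[[0.03,-0.003,0.0015,0.009,0],[0.03,-0.003,0.0015,0.009,0],[0.03,-0.003,0.0015,0.009,0],[0.03,-0.003,0.0015,0.009,0],[0.03,-0.003,0.0015,0.009,0],[0.03,0,0,0,0]]]'; python3 s.py
```

```text
time: 15.17
eef_pos: [0.5189, 0.1552, 0.1085]
tcp_rot: [0.933, -0.021, 0.357, 0.023]
contact_force: [-0.4, 0.1, -0.9]
opening: 0.406
finger_force: 40.6
[ 0.188 -0.099  2.376 -0.888  0.237  2.608] sum-pi -0.628 tilt 42.0 
 [[0.744, -0.055, 0.666], [-0.022, -0.998, -0.059], [0.668, 0.029, -0.744]] [0.5189 0.1552 0.1085] 0.4063993804181773
```

```bash
python3 -m handwheel '[[[0.03,-0.003,0.005,0.01,0],[0.03,-0.003,0.005,0.01,0],[0.03,-0.003,0.005,0.01,0],[0.03,-0.003,0.005,0.01,0],[0.03,0,0,0,0]]]'; python3 s.py
```

```text
time: 15.58
eef_pos: [0.5303, 0.1467, 0.0834]
tcp_rot: [0.936, -0.027, 0.349, 0.039]
contact_force: [-0.3, -0.9, -0.5]
opening: 0.404
finger_force: 40.6
[ 0.181 -0.013  2.35  -1.088  0.237  2.81 ] sum-pi -0.567 tilt 41.2 
 [[0.755, -0.078, 0.651], [-0.023, -0.995, -0.093], [0.656, 0.055, -0.753]] [0.5303 0.1467 0.0834] 0.40364500960688354
```

```bash
python3 -m handwheel '[[[0.03,-0.001,0.003,0.01,0],[0.03,-0.001,0.003,0.01,0],[0.03,0,0,0,0]]]'; python3 s.py
```

```text
time: 15.83
eef_pos: [0.5405, 0.1431, 0.0749]
tcp_rot: [0.937, -0.028, 0.344, 0.044]
contact_force: [0.5, 0.2, -1.0]
opening: 0.404
finger_force: 40.6
[ 0.172  0.029  2.326 -1.118  0.237  2.835] sum-pi -0.549 tilt 40.6 
 [[0.762, -0.084, 0.643], [-0.023, -0.994, -0.103], [0.648, 0.064, -0.759]] [0.5405 0.1431 0.0749] 0.4039844330978001
```

```bash
python3 -m handwheel '[[[0.03,-0.005,0.001,0.009,0],[0.03,-0.005,0.001,0.009,0],[0.03,0,0,0,0]]]'; python3 s.py
python3 - <<'E'
from h import *
im=viewer.read_camera('side'); a=cv2.resize(im[215:295,255:355],None,fx=5,fy=5,interpolation=cv2.INTER_CUBIC)
im=viewer.read_camera('scene'); b=cv2.resize(im[205:285,265:325],None,fx=5,fy=5,interpolation=cv2.INTER_CUBIC)
cv2.imwrite('pics/x1.png',np.hstack([a,b]))
E
```

```text
time: 16.08
eef_pos: [0.5425, 0.1413, 0.0636]
tcp_rot: [0.941, -0.028, 0.335, 0.047]
contact_force: [-0.1, -0.3, -0.5]
opening: 0.409
finger_force: 40.6
[ 0.169  0.06   2.315 -1.122  0.238  2.837] sum-pi -0.529 tilt 39.6 
 [[0.774, -0.085, 0.628], [-0.022, -0.994, -0.108], [0.633, 0.07, -0.771]] [0.5425 0.1413 0.0636] 0.4092945074032007
```

View pics/x1.png

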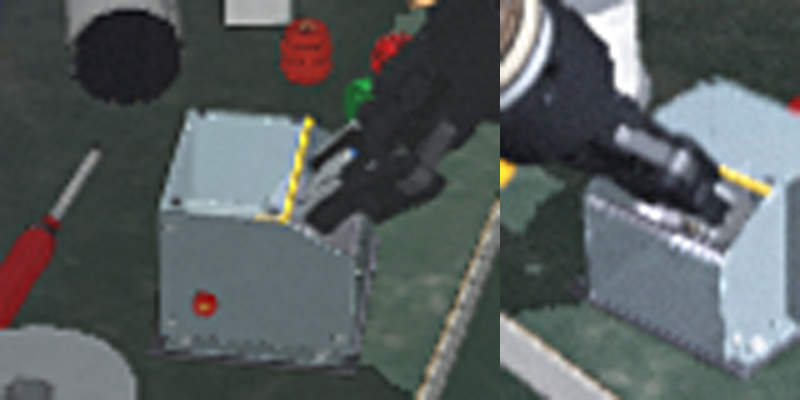

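```bash
python3 -m handwheel '[[[0.03,0,0.0,0.006,0],[0.03,-0.001,0.0,0.006,0],[0.03,0,0,0,0]]]'; python3 s.py
```

```text
time: 16.43
eef_pos: [0.5498, 0.1413, 0.059]
tcp_rot: [0.942, -0.028, 0.332, 0.049]
contact_force: [-0.9, -0.0, -0.5]
opening: 0.406
finger_force: 40.6
[ 0.167  0.086  2.296 -1.124  0.237  2.838] sum-pi -0.522 tilt 39.2 
 [[0.778, -0.086, 0.622], [-0.021, -0.994, -0.11], [0.628, 0.073, -0.775]] [0.5498 0.1413 0.059 ] 0.4055599481091884
```

```bash
python3 -m handwheel '[[[0.03,-0.003,0.0,0.002,0],[0.03,-0.002,0.0,0.001,0],[0.03,0,0,0,0]]]'; python3 s.py
```

```text
time: 16.68
eef_pos: [0.547, 0.1411, 0.0561]
tcp_rot: [0.943, -0.028, 0.329, 0.049]
contact_force: [-0.3, -0.4, 0.6]
opening: 0.407
finger_force: 40.6
[ 0.167  0.087  2.3   -1.124  0.238  2.838] sum-pi -0.516 tilt 38.9 
 [[0.781, -0.085, 0.618], [-0.021, -0.994, -0.111], [0.624, 0.074, -0.778]] [0.547  0.1411 0.0561] 0.40676466888624246
```

```bash
python3 -m handwheel '[[[0.038,0,0,0,0],[0.042,0,0,0,0],[0.046,0,0,0,0],[0.048,0,0,0,0],[0.048,0,0,0,0],[0.048,0,0,0,0]]]'
python3 - <<'E'
from h import *
c=cam('wrist');im=viewer.read_camera('wrist'); e=viewer.read_camera('side'); a=cv2.resize(e[215:295,275:355],None,fx=4,fy=4,interpolation=cv2.INTER_CUBIC)
cv2.imwrite('pics/x2.png',np.hstack([im[160:480,80:560],a]))
E
```

```text
time: 17.18
eef_pos: [0.5475, 0.1411, 0.0567]
tcp_rot: [0.942, -0.028, 0.33, 0.049]
contact_force: [0.2, -0.1, 0.9]
opening: 0.566
finger_force: 0.0
```

View pics/x2.png

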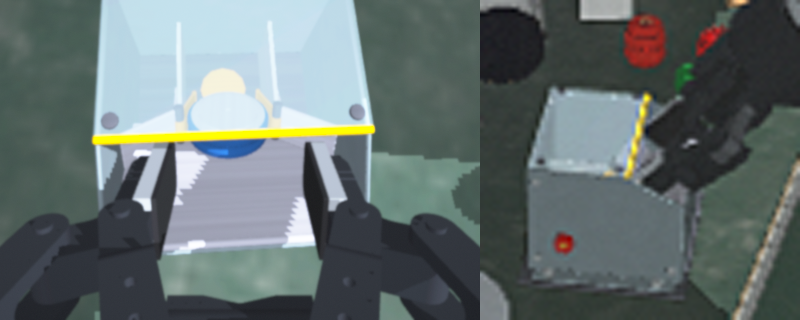

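Run:
```python
from h import *
c=cam('wrist')
for u,v,z in ((173,300,.082),(454,288,.082),(308,275,.039),(192,408,.062),(385,402,.062)):
    o,d=ray(c,u,v); print((o+d*(z-o[2])/d[2]).round(4))
```

```text
[0.5524 0.1886 0.082 ]
[0.5498 0.0961 0.082 ]
[0.568  0.1421 0.039 ]
[0.5192 0.1863 0.062 ]
[0.5152 0.1203 0.062 ]
```

```bash
python3 -m handwheel '[[[0.03,0.001,0,-0.002,0],[0.015,0,0,0,0],[0,0,0,0,0],[0,0,0,0,0],[0,0,0,0,0],[0,0.0005,0,0.006,0],[0,0.0005,0,0.006,0],[0,0,0,0,0]]]'; python3 s.py
```

```text
time: 17.95
eef_pos: [0.556, 0.1408, 0.0527]
tcp_rot: [0.943, -0.029, 0.327, 0.05]
contact_force: [0.3, -0.2, 0.0]
opening: 0.001
finger_force: 0.0
[ 0.164  0.113  2.279 -1.126  0.237  2.839] sum-pi -0.512 tilt 38.7 
 [[0.784, -0.087, 0.615], [-0.021, -0.993, -0.113], [0.621, 0.076, -0.78]] [0.556  0.1408 0.0527] 0.0009404167946518374
```

```bash
python3 -m handwheel '[[[0,-0.0015,-0.001,0.004,0],[0,-0.0015,0,0.004,0],[0,0,0,0,0]]]'; python3 s.py
```

```text
time: 18.2
eef_pos: [0.5589, 0.1416, 0.0491]
tcp_rot: [0.944, -0.028, 0.325, 0.05]
contact_force: [-0.3, 0.9, 2.4]
opening: -0.001
finger_force: 1.4
[ 0.165  0.128  2.27  -1.125  0.237  2.839] sum-pi -0.507 tilt 38.4 
 [[0.787, -0.086, 0.611], [-0.021, -0.993, -0.114], [0.616, 0.077, -0.784]] [0.5589 0.1416 0.0491] -0.0008279346926301438
```

```bash
python3 -m handwheel '[[[0,-0.001,0,0.004,0],[0,-0.0005,0,0.004,0],[0,0,0,0,0]]]'; python3 s.py;  python3 -m handwheel '[[[0,-0.0005,0,0.004,0],[0,0,0,0,0]]]'; python3 s.py
```

```text
time: 18.45
eef_pos: [0.5632, 0.1415, 0.0457]
tcp_rot: [0.945, -0.028, 0.323, 0.051]
contact_force: [-1.3, 0.4, 4.4]
opening: -0.001
finger_force: 1.8
[ 0.163  0.144  2.258 -1.126  0.237  2.839] sum-pi -0.502 tilt 38.1 
 [[0.79, -0.086, 0.607], [-0.02, -0.993, -0.115], [0.613, 0.078, -0.786]] [0.5632 0.1415 0.0457] -0.0009048916237548123
time: 18.62
eef_pos: [0.5647, 0.1412, 0.0432]
tcp_rot: [0.945, -0.028, 0.321, 0.052]
contact_force: [0.1, 0.4, 0.6]
opening: -0.002
finger_force: 0.4
[ 0.163  0.153  2.253 -1.126  0.237  2.839] sum-pi -0.498 tilt 38.0 
 [[0.792, -0.087, 0.604], [-0.02, -0.993, -0.116], [0.61, 0.08, -0.789]] [0.5647 0.1412 0.0432] -0.0016430192346497962
```

```bash
python3 -m handwheel '[[[0,-0.0005,0,0.004,0],[0,0,0,0,0]]]'; python3 -m handwheel '[[[0,-0.0005,0,0.004,0],[0,0,0,0,0]]]'; python3 s.py
python3 - <<'E'
from h import *
im=viewer.read_camera('wrist'); cv2.imwrite('pics/w5.png',im)
for k in ('puck_blue','gate','well'):
    print(k,[(np.round(np.array(r['xy'])*[640,480],1),round(r['confidence'],2)) for r in viewer.pinpoint('wrist',k)[:2]])
c=cam('wrist');
for P in ((.572,.142,.039),(.594,.141,.018)): print(proj(c,P))
E
```

```text
time: 18.78
eef_pos: [0.5659, 0.1408, 0.0402]
tcp_rot: [0.946, -0.029, 0.319, 0.053]
contact_force: [-1.4, 0.3, -0.4]
opening: -0.003
finger_force: 0.0
time: 18.95
eef_pos: [0.5675, 0.1404, 0.0375]
tcp_rot: [0.947, -0.029, 0.317, 0.053]
contact_force: [-2.2, -1.1, -2.5]
opening: 0.003
finger_force: 0.0
[ 0.161  0.171  2.243 -1.127  0.238  2.838] sum-pi -0.489 tilt 37.5 
 [[0.798, -0.088, 0.597], [-0.02, -0.993, -0.119], [0.603, 0.083, -0.794]] [0.5675 0.1404 0.0375] 0.0034504096128701884
puck_blue []
gate []
well []
[312.11561057 304.11445114]
[307.13060006 261.40446096]
```

View pics/w5.png

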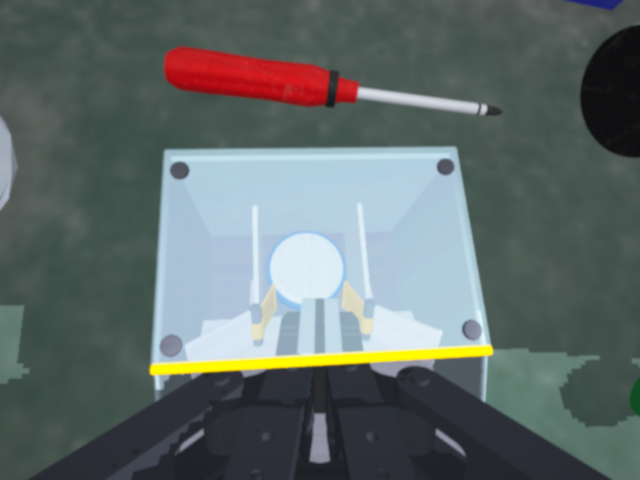

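```bash
python3 -m handwheel '[[[0,0,0,-0.006,0],[0,0,0,-0.01,0],[0,0,0,-0.015,0],[0,0,0,-0.02,0],[0,0,0,-0.025,0],[0,0,0,-0.025,0],[0,0,0,-0.025,0],[0,0.01,0,-0.02,0],[0,0.015,0,0,0],[0,0,0,0,0]]]'; python3 s.py
python3 - <<'E'
from h import *
c=cam('wrist');im=viewer.read_camera('wrist')
for k in ('puck_blue','gate','well'):
    print(k,[(np.round(np.array(r['xy'])*[640,480],1),round(r['confidence'],2)) for r in viewer.pinpoint('wrist',k)[:2]])
P=proj(c,(.594,.141,.011));Q=proj(c,(.572,.142,.035));print(P,Q)
e=viewer.read_camera('scene');f=viewer.read_camera('side')
u,v=int(P[0]),int(P[1]); u=min(max(u,110),530);v=min(max(v,120),360)
a=cv2.resize(im[v-120:v+120,u-100:u+100],None,fx=2,fy=2)
b=np.vstack([cv2.resize(e[205:365,270:470],(400,240)),cv2.resize(f[190:290,270:390],(400,240))])
cv2.imwrite('pics/y.png',np.hstack([a,b]))
E
```

```text
time: 19.98
eef_pos: [0.5049, 0.1585, 0.1761]
tcp_rot: [0.944, -0.029, 0.324, 0.051]
contact_force: [0.6, -0.0, 0.8]
opening: -0.001
finger_force: 0.0
[ 0.232 -0.231  2.316 -0.557  0.498  2.282] sum-pi -0.559 tilt 38.3 
 [[0.789, -0.087, 0.608], [-0.021, -0.993, -0.115], [0.614, 0.078, -0.785]] [0.5049 0.1585 0.1761] -0.0006213445318039213
puck_blue [(array([516.3, 304.6]), 0.7)]
gate [(array([313.2, 268.3]), 0.87)]
well []
[314.21818774 232.17151716] [317.47257197 249.66136692]
```

View pics/y.png

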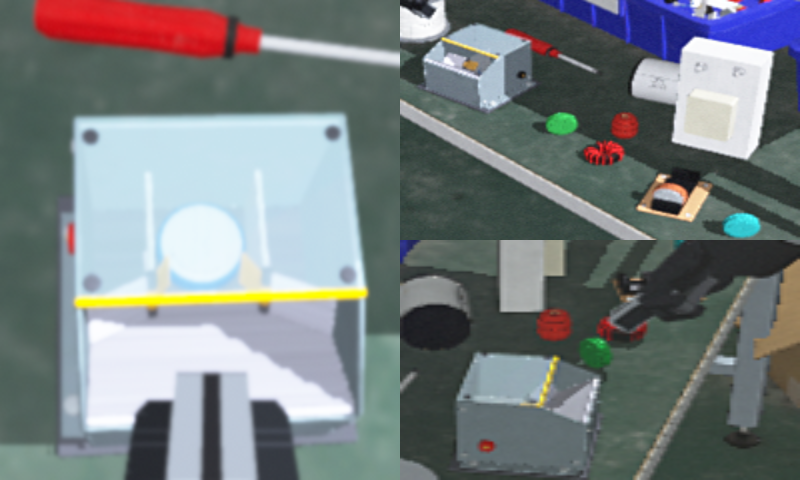

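The last picture shows the puck lying as a full disc at pixel (314, 234). The well predicts (314, 232). The brown puck and the bystanders in view have not moved, and the arm is clear.

```bash
python3 -c "
from plant import sign_off
print(sign_off())"
```

```text
the job is handed in; nothing more can be done
None
```

The blue-ring diode is lying flat in the well of the test nest, and I handed the job in at about 20 s with the arm clear; the last pictures showed the brown diode in its stand and nothing in view disturbed.

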